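Set the sprung tweezers for the nut in the dish

TASK

Set the big sprung tweezers for the nut that waits in the round dish: the setting plate with the wide-spaced dots is for the larger nut, the one with the close-spaced dots for the smaller. Pick the tweezers up by their grip pads, keep them level and hold them with the points 2 to 3 cm above that plate, touching neither plate, squeezed so that each point is over one of its two dots (the gap between the points equals the dot spacing), and keep that gap steady for two seconds; the program finishes while still holding them so. Never pinch the points together, and leave both nuts where they lie.

Things in the scene. Friction and masses are not known exactly. Their poses are not given: they have to be found in the camera images.
- tweezers: sprung steel tweezers 184 mm long, 20 mm thick, 80 g with its balance point near the pads, lying flat on the bench; two leaves spread from the heel and spring open when let go, symmetric about x. Origin: underside, on the pivot at the heel; x along the middle to the points, y to the left leaf, z up. Points at x = 165, z = 10 (mm), 44 mm apart when open
- grip (a point): midway between the tweezers' grip pads (x = 120, z = 10 mm): dark plates on the outsides of the leaves, slightly barrelled, 30 mm long, 20 mm tall. 54 mm over the pads when open, 45.3 at a point gap of 32, 36.5 at a gap of 20, about 23 when the points meet (points move 1.375 times as far as pads). Spring force on each pad: about 8 N open, 10.5 N at gap 32, 13 N at gap 20, 16.5 N closed
- leaf_left (a joint): hinge of the tweezers' left leaf at the heel, rad: 0 sprung fully open, grows as it closes (0.036 at 32 mm between the points, 0.073 at 20 mm, stop at 0.128). Both leaves always close by the same angle.
- leaf_right (a joint): hinge of the tweezers' right leaf at the heel, rad: 0 sprung fully open, grows as it closes (0.036 at 32 mm between the points, 0.073 at 20 mm, stop at 0.128). Both leaves always close by the same angle.
- point_left (a point): end of the left (+y) leaf: the left point, on its centre line
- point_right (a point): end of the right (-y) leaf: the right point, on its centre line
- plate_wide: setting plate, aluminium, 50 x 60 x 6 mm (x, y, z), fixed to the bench, with two dark dots 8 mm across, 32 mm apart, joined by a fine line. Origin: centre of the underside; z up; dots at y = +16 and -16, x = 0. For the larger nut
- plate_narrow: setting plate as the other, but with its dots 20 mm apart, at y = +10 and -10, x = 0. For the smaller nut. Both plates lie to the right of the tweezers, one nearer, one farther; the fixed wooden box (some 120 mm high, beyond the tweezers) is in the heel's way if they are carried low to the farther one
- wide_dot_left (a point): centre of one dot of the wide-spaced pair, on the plate's top face; its two dots are 32 mm apart
- wide_dot_right (a point): centre of one dot of the wide-spaced pair, on the plate's top face; its two dots are 32 mm apart
- narrow_dot_left (a point): centre of one dot of the close-spaced pair, on the plate's top face; its two dots are 20 mm apart
- narrow_dot_right (a point): centre of one dot of the close-spaced pair, on the plate's top face; its two dots are 20 mm apart
- dish: round steel dish, 84 mm across, rim 10 mm high, fixed to the bench; origin at the centre of the underside. One of the two nuts lies in it
- nut_m16: the larger hexagon nut, 24 x 27 x 13 mm, loose, flat; origin: centre of its underside. Lies in the dish or on the open bench
- nut_m12: the smaller hexagon nut, 18 x 20 x 10 mm, loose, flat; origin: centre of its underside. Lies in the dish or on the open bench
Mind the look-alikes: they are no part of the job. What is shaped like the dish but green is not meant.

How it is judged (in metres and radians):
On the way, in this order (a step that is already met when the one before it is completed fails the run):
1. the tweezers are picked up in the gripper, clear of the bench (height (world z) of tweezers above 0.008 m and contact force between the fingers and tweezers above 2 N), for 0.2 s.
2. the points are held at the right gap over the dots of the right plate for 1.5 s (all of step 1 and ((horizontal distance between nut_m16 and dish below 0.036 m and distance between point_left and point_right between 0.0295 and 0.0345 m and ((horizontal distance between point_left and wide_dot_left below 0.007 m and horizontal distance between point_right and wide_dot_right below 0.007 m) or (horizontal distance between point_left and wide_dot_right below 0.007 m and horizontal distance between point_right and wide_dot_left below 0.007 m)) and z of point_left in the frame of plate_wide between 0.018 and 0.046 m and z of point_right in the frame of plate_wide between 0.018 and 0.046 m) or (horizontal distance between nut_m12 and dish below 0.036 m and distance between point_left and point_right between 0.0175 and 0.0225 m and ((horizontal distance between point_left and narrow_dot_left below 0.007 m and horizontal distance between point_right and narrow_dot_right below 0.007 m) or (horizontal distance between point_left and narrow_dot_right below 0.007 m and horizontal distance between point_right and narrow_dot_left below 0.007 m)) and z of point_left in the frame of plate_narrow between 0.018 and 0.046 m and z of point_right in the frame of plate_narrow between 0.018 and 0.046 m)) and angle between tweezers's own z axis and vertical below 0.2 rad and linear speed of tweezers below 0.02 m/s and contact force between tweezers and plate_wide below 0.2 N and contact force between tweezers and plate_narrow below 0.2 N), for 1.5 s.
At the end, for the whole second after the job is handed in: Fingers hold the tweezers (over 2 N), heel over 8 mm above the bench, level within 0.2 rad, under 20 mm/s, no plate touched; point gap within 2.5 mm of the dot spacing for the nut in the dish (32 or 20 mm); each point within 7 mm in plan of its dot, 12 to 40 mm above that plate (all of step 2); the arm keeps its last pose, push and grip.
It fails at once if the points are pinched together (gap under 8 mm) (distance between point_left and point_right below 0.008 m).
It fails at once if a nut is disturbed (moved over 15 mm) (distance of nut_m16 from where it was at the start of the episode above 0.015 m).
It fails at once if a nut is disturbed (moved over 15 mm) (distance of nut_m12 from where it was at the start of the episode above 0.015 m).
It also fails if it takes over 38 s, if anything falls off the work surface, if the arm or the gripper's body presses on something with over 40 N, if the wrist force passes 120 N, or if a joint passes its speed limit or range.

ROBOT

A 6-joint arm with a two-finger parallel gripper is mounted at the origin on a cart in front of the work surface, level with it; the furniture and walls round the work are solid. World frame = base frame: x ahead of the robot, y to its left, z up, the work surface at z = 0. Lengths are in m, angles in degrees, forces in N, time in s.
With the tool pointing down it reaches from about 0.375 to 0.9 m from the base axis. Payload 3.1 kg.
Tool frame: the origin (TCP) lies on the front face of the gripper's body, between the roots of the fingers; the fingertips stand 70 mm ahead of it and the grasp point (between the pads) lies 51 mm ahead of it (bot.tip_extent is the distance from the TCP to the fingertips, in m); z points along the fingers, x is the direction in which the jaws open and shut, and the axes are right-handed (so a half turn about z gives the same grasp; the last joint's range is limited). The gripper opens to 87 mm and grips with 3 to 60 N. Pads are 19 mm wide; open, the fingers measure 117 mm over their backs; the gripper's body (75 mm by 190 mm) begins 51 mm behind the grasp point.
Start: joints at [-75.888, 30.224, 82.088, -0, 67.689, -10.227], TCP at [0.258, -0.569, 0.292] pointing down, gripper open.
Joint ranges: [-176.69, 176.69], [-43.24, 126.21], [12.49, 139.97], [-82, 262], [0, 151.66], [-163.58, 163.58]. Speed limits (degrees/s): [159.86, 159.86, 180, 180, 180, 180].

INTERFACE

Orientations are given as a 3x3 rotation matrix whose columns are the frame's x, y, z axes.
In Python, from rig import bot, viewer, ticket gives the robot as it stands. The module is installed in compiled form; this text tells all that it offers.
- The arm moves only by the tool arm_command, never from a script. Its argument "targets" is a list of rows, each an object with "rot": the turn, a rotation vector about the tool's x, y, z in degrees, a list of three; "offset": the shift along the tool's x, y, z in cm, a list of three; "gripper": the closure, from 0 (fully open) to 1 (shut). A call has 1 to 8 rows; each row is the pose to reach, as a shift and turn from the pose commanded when the call began, along the tool's axes at that moment; what a row does not reach only later rows make up. A row lasts 1/10 s, in which the tool goes at most 50 mm and 8.59 degrees, less where a joint would pass 70% of its speed; a pose out of reach is approached as far as the arm can. A call with a gripper value outside its range is refused whole. The fingers move at their own pace and stop on an object; the grip force is fixed at half the most. Time passes only in rows, so rows that repeat a pose let the fingers close. It gives the time, the measured TCP pose, the force and the opening at its end, in the units of the state.
- bot.read_state(): the state, without advancing time (a new reading comes with each control period).
- viewer.capture(name): name is "scene" or "top" or "wrist"; returns a dict with "frame" (480x640x3 uint8, red, green, blue), "fx", "fy", "cx", "cy" (pixels), "D" ([k1, k2, p1, p2, k3] as OpenCV has them; the pictures are not rectified), "view" (4x4, takes a point from world to camera coordinates). Camera axes: x right, y down, z forward; pixel columns grow to the right and rows downward; lengths in m; the calibration is good to about 2 mm. A picture is of the moment at which its call begins. There is no depth.
- ticket.hand_in(): hands the job in, once; it reports no verdict.
The state is a dict: "time_s": time; "joint_positions": joint angles; "qvel": joint speeds; "tau": joint torques, N m; "position": TCP position; "tcp_rot": TCP orientation; "force": force on the tool from outside, world axes, zero at the start; "moment": the same for the moment, N m; "opening": opening from 0.0 (shut) to 1.0 (fully open).
Only numpy, scipy, OpenCV 4.12 (cv2) and the standard library are available. Lean on these libraries where they do the work, as an engineer would, in place of code of your own. Each camera call takes 0.05 s, during which the arm holds its last target. There are 200 camera calls.

## Working session

There is one attempt and no reset: what is moved stays moved. The work goes in short steps, Python scripts to look and compute and a tool call to move; the robot and the scene stay as the last step left them, time stands still between calls to the robot, and variables do not carry over. Pictures are saved under pics/ and viewed, about 8 in all and at most 12, crops included, and the job is handed in when it is done.

Besides the shell and the picture viewer there is one more tool, called as name([rows], argument=value, ...), one row to a line, values as JSON. arm_command: Moves the arm, as the interface text tells. Its arguments: {"type":"object","properties":{"targets":{"type":"array"}},"required":["targets"]}

```bash
mkdir -p pics; cat > h.py <<'E'
import numpy as np, cv2
from rig import bot, viewer, ticket
def cap(n,save=None):
    c=viewer.capture(n); c['K']=np.array([[c['fx'],0,c['cx']],[0,c['fy'],c['cy']],[0,0,1.]]); c['D']=np.array(c['D'],float); c['view']=np.array(c['view'])
    c['bgr']=cv2.cvtColor(c['frame'],cv2.COLOR_RGB2BGR)
    if save: cv2.imwrite('pics/'+save,c['bgr'])
    return c
def ray(c,px,z):
    n=cv2.undistortPoints(np.array(px,float).reshape(-1,1,2),c['K'],c['D']).reshape(-1,2)
    R=c['view'][:3,:3];t=c['view'][:3,3];o=-R.T@t
    d=np.c_[n,np.ones(len(n))]@R
    return o+d*((z-o[2])/d[:,2])[:,None]
def proj(c,P):
    r,_=cv2.Rodrigues(c['view'][:3,:3]); return cv2.projectPoints(np.array(P,float).reshape(-1,1,3),r,c['view'][:3,3],c['K'],c['D'])[0].reshape(-1,2)
E
python3 - <<'E'
from h import *
a=cap('top','top0.png');b=cap('scene','scene0.png')
for c in(a,b):
    R=c['view'][:3,:3];print(-R.T@c['view'][:3,3],R[2])
print(bot.read_state())
E
```

```text
[0.39601453 0.0616998  1.06624633] [ 0.19765926  0.01733283 -0.98011754]
[-0.10754051  0.69976421  0.55904086] [ 0.65199251 -0.59366936 -0.47165926]
{'time_s': 0.1, 'joint_positions': array([-7.58880802e+01,  3.02738047e+01,  8.21495249e+01, -1.24400467e-03,
        6.76916891e+01, -1.02245105e+01]), 'qvel': array([ 0.0396105 , -0.11343407, -0.18391493,  0.08476078, -0.01265891,
       -0.05996858]), 'tau': array([-6.93861966e-04, -4.40987921e+01, -1.77150196e+01,  6.35771616e-02,
        5.34599461e-02, -4.78286859e-05]), 'position': array([ 0.25747528, -0.56890977,  0.29136494]), 'tcp_rot': array([[ 4.12100796e-01, -9.11138121e-01, -5.08931407e-04],
       [-9.11136113e-01, -4.12100972e-01,  1.94197295e-03],
       [-1.97913671e-03, -3.36582815e-04, -9.99997985e-01]]), 'force': array([ 1.44986525, -0.06861379,  0.16570524]), 'moment': array([ 0.0408571 , -0.02409606,  0.03354607]), 'opening': 0.9989386509833174}
```

View pics/top0.png

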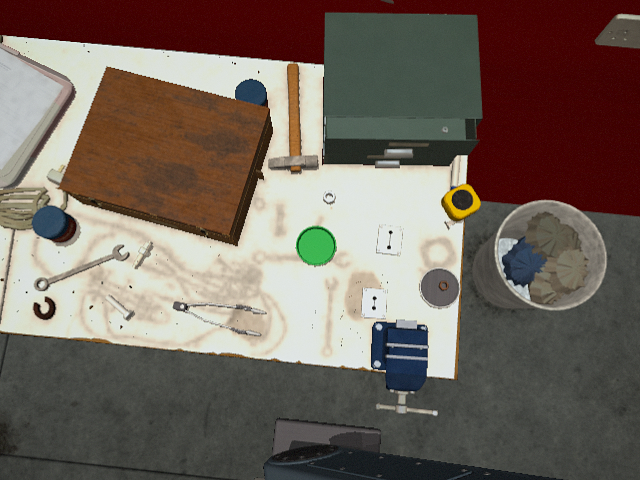

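View pics/scene0.png

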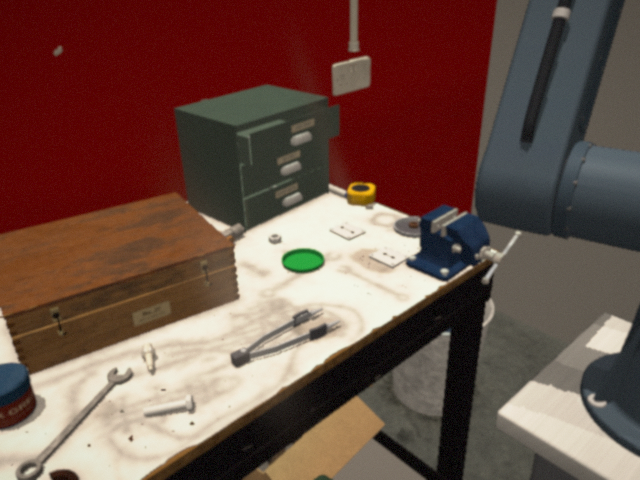

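The top view shows the tweezers with heel (180,306) and points (265,310) and (260,333). The plates are at (389,240) and (374,303). The steel dish is at (440,288) with a nut in it, there is a loose nut at (329,198), and the green decoy is at (316,246). Next I'll zoom in and measure.

```bash
python3 - <<'E'
from h import *
c=cap('top');g=c['bgr']
A=cv2.resize(g[180:330,310:470],None,fx=4,fy=4,interpolation=cv2.INTER_CUBIC)   # 640x600
cv2.imwrite('pics/cropA.png',A)
B=cv2.resize(g[285:345,165:280],None,fx=6.9,fy=6.9,interpolation=cv2.INTER_CUBIC)
cv2.imwrite('pics/cropB.png',B)
gr=cv2.cvtColor(g,cv2.COLOR_BGR2GRAY)
hsv=cv2.cvtColor(g,cv2.COLOR_BGR2HSV)
# dots
for n,(x0,y0,x1,y1) in dict(far=(379,228,400,253),near=(364,290,386,316)).items():
    m=((gr[y0:y1,x0:x1]<110)*255).astype('uint8')
    k,l,s,ce=cv2.connectedComponentsWithStats(m)
    for i in range(1,k):
        if s[i,4]>3: print(n,s[i],ce[i]+[x0,y0],ray(c,ce[i]+[x0,y0],.006))
print(ray(c,[[440,288],[443,286],[329,198],[180,306],[265,310],[260,333]],.01))
E
```

```text
far [10  3  4  3  9] [390.33333333 231.88888889] [[ 0.6591853 -0.0667638  0.006    ]]
far [ 8 17  4  4 11] [388.81818182 246.81818182] [[ 0.6272665  -0.06599472  0.006     ]]
near [9 7 3 3 9] [374. 298.] [[ 0.51859948 -0.0440276   0.006     ]]
near [ 8 16  4  4 12] [373.5 307.5] [[ 0.49935391 -0.04456801  0.006     ]]
[[ 0.55198715 -0.1751975   0.01      ]
 [ 0.55668315 -0.18103539  0.01      ]
 [ 0.71782428  0.06716072  0.01      ]
 [ 0.46226509  0.3432776   0.01      ]
 [ 0.47176941  0.17225782  0.01      ]
 [ 0.42544013  0.17662982  0.01      ]]
```

View pics/cropA.png

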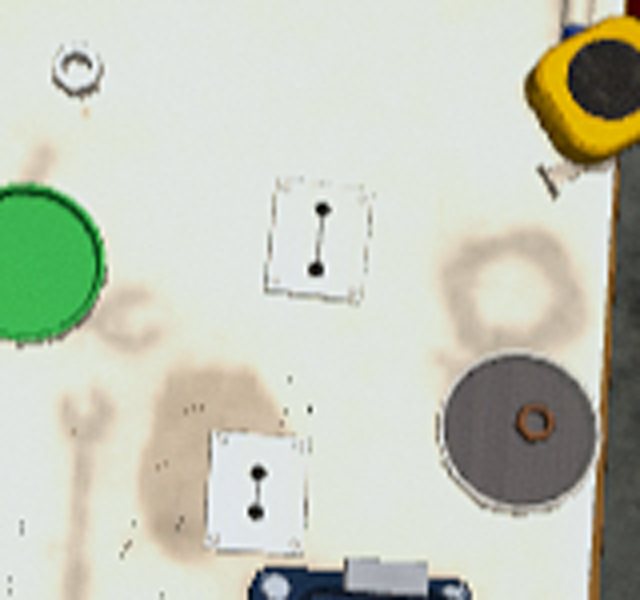

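View pics/cropB.png

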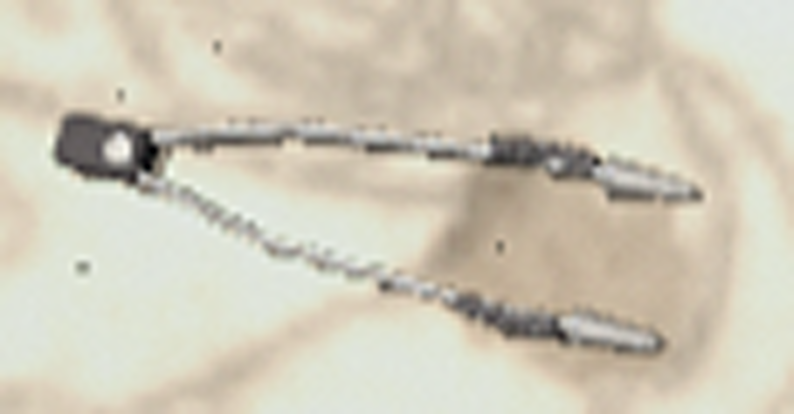

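The dish nut is about 38 crop-px wide (about 20 mm), so it is the M12. The loose nut is about 26 mm, so it is the M16. The near plate has dots 20 mm apart, so it is the target. Next I'll compute the tweezers' pose and the move.

```bash
cat >> h.py <<'E'
def plan(P,xdir):
    """offset (cm, tool axes) and z-turn (deg) to reach TCP P with tool x along xdir, tool down; also residual tilt fix"""
    s=bot.read_state();R=s['tcp_rot'];x=np.array([*xdir,0.]);x/=np.linalg.norm(x)
    z=np.array([0,0,-1.]);T=np.c_[x,np.cross(z,x),z]
    r=cv2.Rodrigues(R.T@T)[0].ravel()
    return np.round(R.T@(np.array(P)-s['position'])*100,2),np.round(np.degrees(r),2)
E
python3 - <<'E'
from h import *
c=cap('top')
f=lambda x,y:[165+(x+.5)/6.9-.5,285+(y+.5)/6.9-.5]
L=ray(c,[f(700,193)],.01)[0];Rr=ray(c,[f(662,343)],.01)[0];H=ray(c,[f(118,148)],.02)[0]
print(L,Rr,H,np.linalg.norm(L-Rr))
M=(L+Rr)/2;print('len',np.linalg.norm((M-H)[:2]));u=(M-H)[:2];u/=np.linalg.norm(u)
G=M[:2]-.045*u;print('u',u,'pt',(L-Rr)/np.linalg.norm(L-Rr),'G',G)
v=np.array([-u[1],u[0]]);print('xdir',v)
for xd in(v,):print(plan([.45,-.2,.29],xd),plan([G[0],G[1],.2],xd))
f=lambda x,y:[310+(x+.5)/4-.5,180+(y+.5)/4-.5]
C=ray(c,[f(211,430),f(310,437),f(303,554),f(206,550)],.006);print(C,C.mean(0),C[0]-C[3],C[1]-C[2])
E
```

```text
[0.46692934 0.1696025  0.01      ] [0.42304063 0.17530113 0.01      ] [0.46193626 0.33728734 0.02      ] 0.044257125284497545
len 0.16570484499745242
u [-0.10229806 -0.99475379] pt [ 0.99167555 -0.12876181  0.        ] G [0.44958839 0.21721574]
xdir [ 0.99475379 -0.10229806]
(array([-25.7 , -32.75,   0.21]), array([-5.000e-02,  6.000e-02, -5.979e+01])) (array([-63.72, -49.9 ,   9.26]), array([-5.000e-02,  6.000e-02, -5.979e+01]))
[[ 0.53827101 -0.01870893  0.006     ]
 [ 0.53983478 -0.06909669  0.006     ]
 [ 0.48053197 -0.0700585   0.006     ]
 [ 0.47756656 -0.02135173  0.006     ]] [ 0.50905108 -0.04480397  0.006     ] [0.06070445 0.0026428  0.        ] [0.05930281 0.00096181 0.        ]
```

arm_command([
  {"offset": [-25.7, -32.8, 0], "rot": [0, 0, -59.8], "gripper": 0},
  {"offset": [-25.7, -32.8, 0], "rot": [0, 0, -59.8], "gripper": 0},
  {"offset": [-25.7, -32.8, 0], "rot": [0, 0, -59.8], "gripper": 0},
  {"offset": [-25.7, -32.8, 0], "rot": [0, 0, -59.8], "gripper": 0},
  {"offset": [-25.7, -32.8, 0], "rot": [0, 0, -59.8], "gripper": 0},
  {"offset": [-25.7, -32.8, 0], "rot": [0, 0, -59.8], "gripper": 0},
  {"offset": [-25.7, -32.8, 0], "rot": [0, 0, -59.8], "gripper": 0},
  {"offset": [-25.7, -32.8, 0], "rot": [0, 0, -59.8], "gripper": 0},
])

```text
time_s: 1.0
position: [0.4433, -0.213, 0.2923]
tcp_rot: [[0.995, -0.1, 0.0], [-0.1, -0.995, -0.0], [0.0, 0.0, -1.0]]
force: [0.5, 0.3, -1.0]
opening: 1.0
```

```bash
python3 - <<'E'
from h import *
print(bot.read_state()['position'],plan([.4496,.2172,.25],[.9948,-.1023]))
E
```

```text
[ 0.44334815 -0.21303669  0.29233221] (array([ -3.69, -42.87,   4.23]), array([ 0.01, -0.01,  0.12]))
```

arm_command([
  {"offset": [-3.7, -42.9, 4.2], "rot": [0, 0, 0], "gripper": 0},
  {"offset": [-3.7, -42.9, 4.2], "rot": [0, 0, 0], "gripper": 0},
  {"offset": [-3.7, -42.9, 4.2], "rot": [0, 0, 0], "gripper": 0},
  {"offset": [-3.7, -42.9, 4.2], "rot": [0, 0, 0], "gripper": 0},
  {"offset": [-3.7, -42.9, 4.2], "rot": [0, 0, 0], "gripper": 0},
  {"offset": [-3.7, -42.9, 4.2], "rot": [0, 0, 0], "gripper": 0},
  {"offset": [-3.7, -42.9, 4.2], "rot": [0, 0, 0], "gripper": 0},
  {"offset": [-3.7, -42.9, 4.2], "rot": [0, 0, 0], "gripper": 0},
])

```text
time_s: 1.8
position: [0.449, 0.1852, 0.2533]
tcp_rot: [[0.995, -0.102, 0.0], [-0.102, -0.995, -0.0], [0.0, 0.0, -1.0]]
force: [1.5, -0.1, 0.5]
opening: 1.003
```

```bash
python3 - <<'E'
from h import *
c=cap('wrist','w1.png');print(bot.read_state()['position'],plan([.4496,.2172,.25],[.9948,-.1023]))
E
```

```text
[0.44839508 0.19184023 0.25296372] (array([-0.13, -2.53,  0.31]), array([-0.31, -0.02,  0.26]))
```

View pics/w1.png

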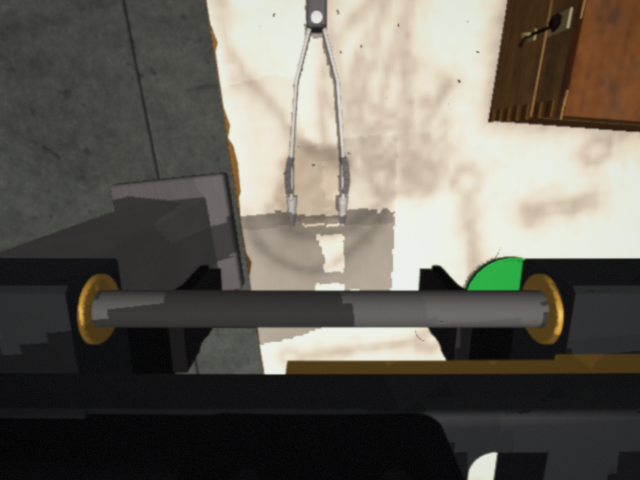

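The wrist view shows the tweezers aligned with the tool: pivot at (316,17), points at (292,222) and (343,222). I'll settle over the pads and measure there.

arm_command([
  {"offset": [0, 0, 6], "rot": [0, 0, 0], "gripper": 0},
  {"offset": [0, 0, 6], "rot": [0, 0, 0], "gripper": 0},
  {"offset": [0, 0, 6], "rot": [0, 0, 0], "gripper": 0},
  {"offset": [0, 0, 6], "rot": [0, 0, 0], "gripper": 0},
  {"offset": [0, 0, 6], "rot": [0, 0, 0], "gripper": 0},
])

```text
time_s: 2.35
position: [0.4504, 0.1826, 0.1949]
tcp_rot: [[0.995, -0.104, 0.003], [-0.104, -0.995, 0.0], [0.003, -0.001, -1.0]]
force: [-0.1, -0.2, 1.2]
opening: 1.0
```

```bash
python3 - <<'E'
from h import *
c=cap('wrist','w2.png');print(bot.read_state()['position'],plan([.4496,.2172,.19],[.9948,-.1023]))
L=np.array([.4669,.1696,.01]);R=np.array([.4230,.1753,.01]);H=np.array([.4619,.3373,.02]);print(proj(c,[L,R,H]))
E
```

```text
[0.4503401  0.18262649 0.19488601] (array([-0.43, -3.43,  0.49]), array([-0.05, -0.17, -0.07]))
[[344.12610872 243.95013845]
 [283.90622903 242.48394832]
 [312.72566534 -14.2552646 ]]
```

View pics/w2.png

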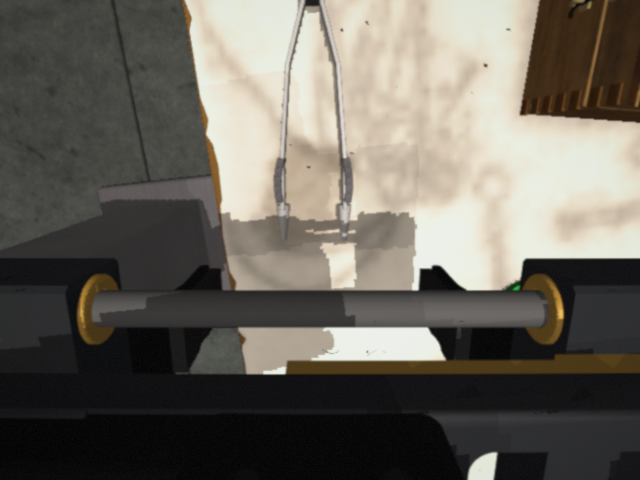

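Points are at (346,239) and (284,240), within 3 mm of the prediction, and the pads span rows 158–203. I'll descend in front of that estimate.

```bash
python3 - <<'E'
from h import *
import json
c=cap('wrist')
P=ray(c,[[346,239],[284,240]],.01);Q=ray(c,[[347,181],[281,181]],.015);M=P.mean(0)
print(P,np.linalg.norm(P[0]-P[1]),Q.mean(0))
u=np.array([-.1023,-.9948]);G=M[:2]-.045*u;print(G)
G2=(G+[.4496,.2172])/2
print(G2,plan([*G2,.11],[.9948,-.1023]),plan([*G2,.0725],[.9948,-.1023]))
E
```

```text
[[0.46859855 0.17326153 0.01      ]
 [0.42329763 0.1772182  0.01      ]] 0.045473385710463964 [0.44989162 0.21838373 0.015     ]
[0.45055159 0.22000587]
[0.4500758  0.21860293] (array([-0.41, -3.56,  8.48]), array([-0.04, -0.16, -0.06])) (array([-0.42, -3.56, 12.23]), array([-0.04, -0.16, -0.06]))
```

arm_command([
  {"offset": [-0.4, -3.6, 4], "rot": [0, 0, 0], "gripper": 0},
  {"offset": [-0.4, -3.6, 8], "rot": [0, 0, 0], "gripper": 0.1},
  {"offset": [-0.4, -3.6, 10], "rot": [0, 0, 0], "gripper": 0.1},
  {"offset": [-0.4, -3.6, 10], "rot": [0, 0, 0], "gripper": 0.1},
  {"offset": [-0.4, -3.6, 10], "rot": [0, 0, 0], "gripper": 0.1},
  {"offset": [-0.4, -3.6, 10], "rot": [0, 0, 0], "gripper": 0.1},
])

```text
time_s: 3.05
position: [0.4501, 0.2194, 0.095]
tcp_rot: [[0.995, -0.103, 0.003], [-0.103, -0.995, 0.001], [0.003, -0.001, -1.0]]
force: [-0.2, 0.7, 0.3]
opening: 0.9
```

```bash
python3 - <<'E'
from h import *
print(bot.read_state()['position'],bot.read_state()['opening'],plan([.4501,.2186,.073],[.9948,-.1023]))
E
```

```text
[0.45010084 0.21938631 0.09496337] 0.900277047200139 (array([0.  , 0.08, 2.2 ]), array([-0.06, -0.17, -0.02]))
```

arm_command([
  {"offset": [0, 0.1, 1.5], "rot": [0, -0.2, 0], "gripper": 0.1},
  {"offset": [0, 0.1, 2.2], "rot": [0, -0.2, 0], "gripper": 0.2},
  {"offset": [0, 0.1, 2.2], "rot": [0, -0.2, 0], "gripper": 0.35},
  {"offset": [0, 0.1, 2.2], "rot": [0, -0.2, 0], "gripper": 0.45},
  {"offset": [0, 0.1, 2.2], "rot": [0, -0.2, 0], "gripper": 0.5},
  {"offset": [0, 0.1, 2.2], "rot": [0, -0.2, 0], "gripper": 0.5},
  {"offset": [0, 0.1, 2.2], "rot": [0, -0.2, 0], "gripper": 0.5},
])

```text
time_s: 3.75
position: [0.4491, 0.2185, 0.072]
tcp_rot: [[0.995, -0.102, -0.003], [-0.102, -0.995, 0.001], [-0.003, -0.0, -1.0]]
force: [0.2, 0.0, 5.0]
opening: 0.52
```

```bash
python3 - <<'E'
from h import *
s=bot.read_state();print(s['position'],s['opening'],s['force'])
c=cap('wrist');cv2.imwrite('pics/w3.png',c['bgr'][:330])
E
```

```text
[0.44909856 0.21847673 0.07203739] 0.5202613088011294 [0.19774138 0.03311433 5.04570297]
```

View pics/w3.png

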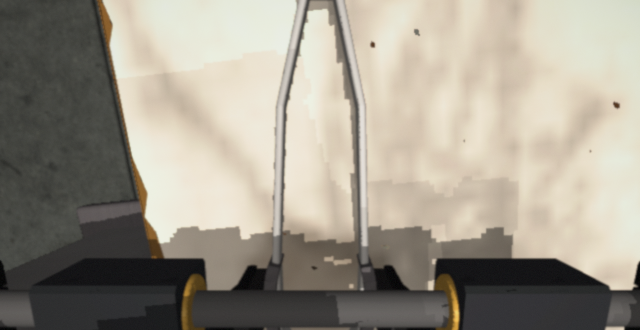

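The fingers hold the pads: opening 0.52, about 45 mm. Now I'll squeeze to nearly the target gap and lift.

arm_command([
  {"offset": [0, 0, -0.1], "rot": [0, 0, 0], "gripper": 0.54},
  {"offset": [0, 0, -0.1], "rot": [0, 0, 0], "gripper": 0.58},
  {"offset": [0, 0, -0.1], "rot": [0, 0, 0], "gripper": 0.58},
  {"offset": [0, 0, -0.1], "rot": [0, 0, 0], "gripper": 0.58},
  {"offset": [0, 0, -1], "rot": [0, 0, 0], "gripper": 0.58},
  {"offset": [0, 0, -3], "rot": [0, 0, 0], "gripper": 0.58},
  {"offset": [0, 0, -5], "rot": [0, 0, 0], "gripper": 0.58},
  {"offset": [0, 0, -5], "rot": [0, 0, 0], "gripper": 0.58},
])

```text
time_s: 4.6
position: [0.4503, 0.2188, 0.1237]
tcp_rot: [[0.995, -0.102, 0.001], [-0.102, -0.995, 0.002], [0.001, -0.002, -1.0]]
force: [0.9, 0.2, -1.2]
opening: 0.426
```

```bash
python3 - <<'E'
from h import *
s=bot.read_state();print(s['position'],s['opening'],s['force'])
c=cap('scene');p=proj(c,[s['position']-[0,0,.06]])[0];print(p)
x,y=np.clip(p.astype(int)-[110,80],0,[420,320])
cv2.imwrite('pics/s3.png',cv2.resize(c['bgr'][y:y+160,x:x+220],None,fx=3.6,fy=3.6,interpolation=cv2.INTER_CUBIC));print(x,y)
# tweezers now: offsets known: points 45 ahead of grip. Target heading: dots
D=np.array([[.5186,-.0440],[.4994,-.0446]]);m=D.mean(0)*.5+.5*np.array([.5091,-.0448])
ex=np.array([1,.03]);ex/=np.linalg.norm(ex);u=np.array([ex[1],-ex[0]])
G=m-.045*u;print('m',m,'G',G)
print(plan([*G,.13],ex))
E
```

```text
[0.45031137 0.21877894 0.12374007] 0.4264615505593035 [ 0.87989528  0.23132406 -1.23744497]
[308.23404538 296.17945858]
198 216
m [ 0.50905 -0.04455] G [5.07700607e-01 4.29763659e-04]
(array([ 7.99, 21.11, -0.75]), array([-0.06,  0.02, -7.57]))
```

View pics/s3.png

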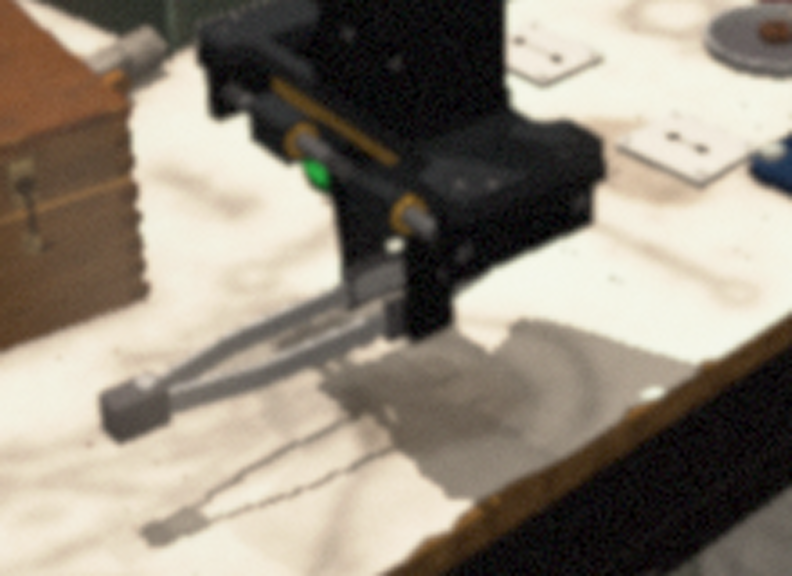

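Lifted and roughly level, opening 0.426 (about 37 mm over the pads). Now I'll carry them to above the near plate.

arm_command([
  {"offset": [1, 3, -0.7], "rot": [0, 0, -1], "gripper": 0.59},
  {"offset": [2, 6, -0.7], "rot": [0, 0, -2], "gripper": 0.59},
  {"offset": [3.5, 9.5, -0.7], "rot": [0, 0, -4], "gripper": 0.59},
  {"offset": [5, 13, -0.7], "rot": [0, 0, -5], "gripper": 0.59},
  {"offset": [6.3, 16.5, -0.7], "rot": [0, 0, -6], "gripper": 0.59},
  {"offset": [7.3, 19, -0.7], "rot": [0, 0, -7], "gripper": 0.59},
  {"offset": [8, 21.1, -0.7], "rot": [0, 0, -7.6], "gripper": 0.59},
  {"offset": [8, 21.1, -0.7], "rot": [0, 0, -7.6], "gripper": 0.59},
])

```text
time_s: 5.45
position: [0.5082, -0.0023, 0.1274]
tcp_rot: [[1.0, 0.027, -0.003], [0.027, -1.0, -0.0], [-0.003, 0.0, -1.0]]
force: [-0.4, -0.0, -0.8]
opening: 0.412
```

arm_command([
  {"offset": [0, 0, 0], "rot": [0, 0, 0], "gripper": 0.59},
  {"offset": [0, 0, 0], "rot": [0, 0, 0], "gripper": 0.59},
  {"offset": [0, 0, 0], "rot": [0, 0, 0], "gripper": 0.59},
])

```text
time_s: 5.75
position: [0.5064, 0.0015, 0.1279]
tcp_rot: [[0.999, 0.032, -0.005], [0.032, -0.999, 0.001], [-0.005, -0.001, -1.0]]
force: [0.3, 0.1, -0.6]
opening: 0.415
```

```bash
python3 - <<'E'
from h import *
s=bot.read_state();print(s['position'],s['opening'],s['force'])
a=cap('top');b=cap('scene')
cr=lambda im,x,y,w,h,f:cv2.resize(im[y:y+h,x:x+w],None,fx=f,fy=f,interpolation=cv2.INTER_CUBIC)
g=s['position']-[0,0,.061];ex=s['tcp_rot'][:,0];u=np.array([ex[1],-ex[0],0])
P=[g+.045*u+.01*ex,g+.045*u-.01*ex,g-.12*u+[0,0,.01]]
print(proj(a,P),proj(b,P))
A=cr(a['bgr'],280,240,130,95,4);B=cr(b['bgr'],270,200,150,100,5)
print(A.shape,B.shape);
A=cr(a['bgr'],280,240,130,100,4);B=cr(b['bgr'],290,200,150,100,4)
cv2.imwrite('pics/t4.png',A);cv2.imwrite('pics/s4.png',b['bgr'])
E
```

```text
[0.50642753 0.00147198 0.12790402] 0.4149628567302625 [ 0.28924807  0.08201806 -0.59442398]
[[376.98909567 295.00867694]
 [376.49508177 305.45642969]
 [290.2841534  293.5751421 ]] [[386.80077756 226.10015085]
 [395.10948949 229.32641087]
 [329.92575926 254.87636445]]
(380, 520, 3) (500, 750, 3)
```

View pics/s4.png

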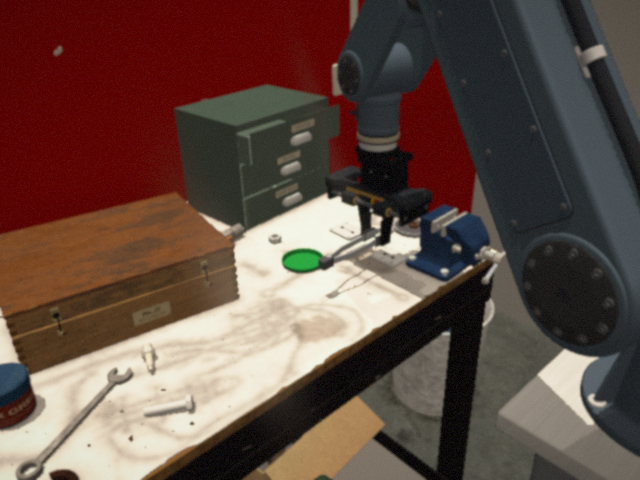

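View pics/t4.png

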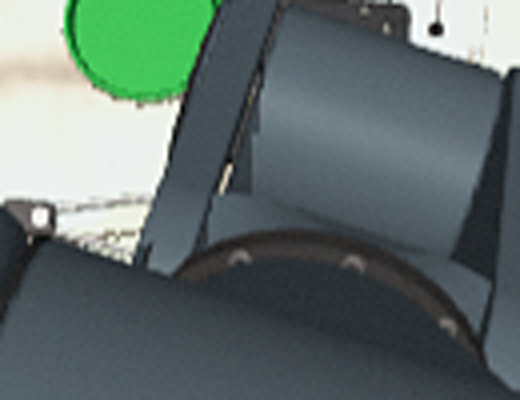

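Top view: pivot at (289.5,293.5) against a predicted (290.3,293.6), so the hold is about where I expected. I'll lower to the working height and look closely there.

arm_command([
  {"offset": [0.1, 0.2, 1], "rot": [0, 0, 0], "gripper": 0.59},
  {"offset": [0.1, 0.2, 2], "rot": [0, 0, 0], "gripper": 0.587},
  {"offset": [0.1, 0.2, 2.8], "rot": [0, 0, 0], "gripper": 0.587},
  {"offset": [0.1, 0.2, 3], "rot": [0, 0, 0], "gripper": 0.587},
  {"offset": [0.1, 0.2, 3], "rot": [0, 0, 0], "gripper": 0.587},
  {"offset": [0.1, 0.2, 3], "rot": [0, 0, 0], "gripper": 0.587},
])

```text
time_s: 6.45
position: [0.5081, -0.0017, 0.098]
tcp_rot: [[1.0, 0.03, -0.004], [0.03, -1.0, 0.0], [-0.004, -0.001, -1.0]]
force: [0.4, -0.1, -1.0]
opening: 0.416
```

```bash
python3 - <<'E'
from h import *
s=bot.read_state();print(s['position'],s['opening'],s['force'],s['tcp_rot'][:,2])
a=cap('top');b=cap('scene')
g=s['position']-[0,0,.062];ex=s['tcp_rot'][:,0];u=np.array([ex[1],-ex[0],0])
P=[g+.045*u+.01*ex,g+.045*u-.01*ex,g-.12*u+[0,0,.01]]
x,y=310,215
f=lambda q:(np.array(q)-[x,y]+.5)*7-.5
print('P',P);print(proj(a,P),f(proj(b,P)),f(proj(b,[[.5186,-.044,.006],[.4994,-.0446,.006]])))
cv2.imwrite('pics/s5.png',cv2.resize(b['bgr'][y:y+80,x:x+110],None,fx=7,fy=7,interpolation=cv2.INTER_CUBIC))
cv2.imwrite('pics/s5full.png',b['bgr']);cv2.imwrite('pics/t5full.png',a['bgr'])
E
```

```text
[ 0.5080802  -0.00165815  0.09803309] 0.41587704078612 [ 0.40286824 -0.05427607 -0.98489199] [-3.61646068e-03  4.10007511e-04 -9.99993377e-01]
P [array([ 0.51943734, -0.04633463,  0.03599706]), array([ 0.49944663, -0.04693987,  0.03606911]), array([0.50444875, 0.11828611, 0.04603309])]
[[376.85542667 296.10151107]
 [376.35863047 306.24340521]
 [292.73917692 294.59202671]] [[539.99283928 174.85461612]
 [597.14322543 198.30006405]
 [148.0843046  383.10117064]] [[533.11538849 273.27997166]
 [587.33325373 296.84444477]]
```

View pics/s5.png

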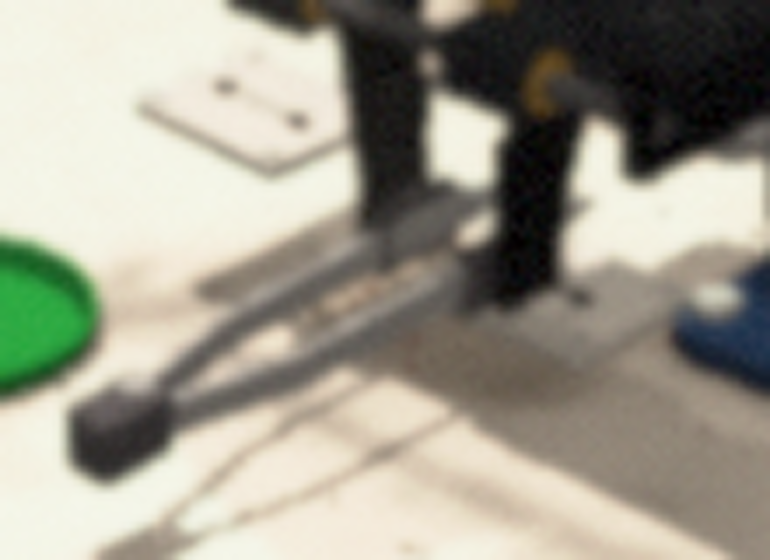

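The scene zoom shows the pivot near (140,388), predicted (148,383). The right dot is near (580,297), predicted (587,297), and the right tip is just right of the near finger at about (585,205). The offsets are consistent, so the tweezers are level and placed about right. One last close composite will check the tip against the dot.

```bash
python3 - <<'E'
from h import *
s=bot.read_state();print(s['time_s'],s['position'],s['opening'])
a=cap('top');b=cap('scene')
# denoise: average several frames
bs=np.mean([cap('scene')['bgr'].astype(float) for _ in range(6)],0).astype('uint8')
def cr(im,x,y,w,h,f):return cv2.resize(im[y:y+h,x:x+w],None,fx=f,fy=f,interpolation=cv2.INTER_CUBIC)
A=cr(bs,372,230,40,40,10)
B=cr(a['bgr'],275,275,40,40,10)
cv2.imwrite('pics/c6.png',np.hstack([A,B]))
s=bot.read_state();print(s['time_s'],s['position'],s['opening'])
g=s['position']-[0,0,.062];ex=s['tcp_rot'][:,0];u=np.array([ex[1],-ex[0],0])
P=[g+.045*u+.01*ex,g+.045*u-.01*ex]
print((proj(b,P+[[.5186,-.044,.006],[.4994,-.0446,.006]])-[372,230]+.5)*10-.5,(proj(a,[g-.12*u+[0,0,.01]])-[275,275]+.5)*10-.5)
E
```

```text
6.55 [ 0.50826832 -0.00172257  0.09837296] 0.41831987659090303
6.95 [ 0.50811614 -0.00165145  0.09825351] 0.4130363713492979
[[151.49354851  98.93067559]
 [233.14437413 132.44683013]
 [141.80769784 240.61424523]
 [219.26179104 274.27777825]] [[181.82495144 200.14873982]]
```

View pics/c6.png

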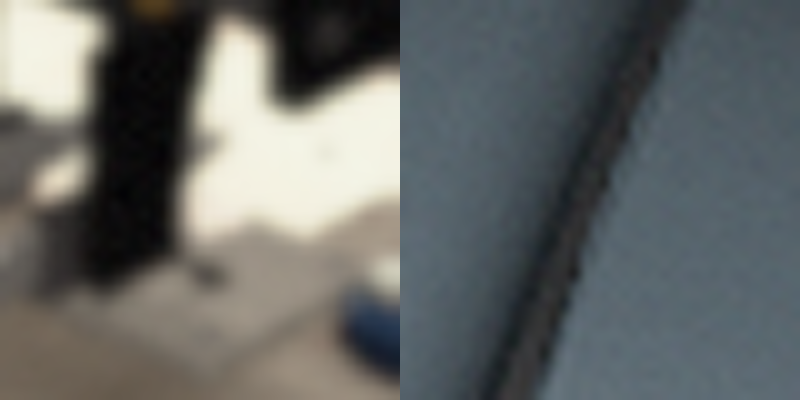

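The right tip is at (215,140) and the right dot at (208,272) in the left panel. Against prediction, the tip comes out 2–3 mm heelward of plan relative to the dot. That cancels the 2.3 mm by which I commanded past the dots, so the points are over them. Now I'll hold.

arm_command([
  {"offset": [0, 0, 0], "rot": [0, 0, 0], "gripper": 0.585},
  {"offset": [0, 0, 0], "rot": [0, 0, 0], "gripper": 0.585},
  {"offset": [0, 0, 0], "rot": [0, 0, 0], "gripper": 0.585},
  {"offset": [0, 0, 0], "rot": [0, 0, 0], "gripper": 0.585},
  {"offset": [0, 0, 0], "rot": [0, 0, 0], "gripper": 0.585},
  {"offset": [0, 0, 0], "rot": [0, 0, 0], "gripper": 0.585},
  {"offset": [0, 0, 0], "rot": [0, 0, 0], "gripper": 0.585},
  {"offset": [0, 0, 0], "rot": [0, 0, 0], "gripper": 0.585},
])

```text
time_s: 7.75
position: [0.5081, -0.0016, 0.0981]
tcp_rot: [[1.0, 0.03, -0.003], [0.03, -1.0, 0.0], [-0.003, -0.0, -1.0]]
force: [-0.1, 0.1, -1.1]
opening: 0.419
```

arm_command([
  {"offset": [0, 0, 0], "rot": [0, 0, 0], "gripper": 0.585},
  {"offset": [0, 0, 0], "rot": [0, 0, 0], "gripper": 0.585},
  {"offset": [0, 0, 0], "rot": [0, 0, 0], "gripper": 0.585},
  {"offset": [0, 0, 0], "rot": [0, 0, 0], "gripper": 0.585},
  {"offset": [0, 0, 0], "rot": [0, 0, 0], "gripper": 0.585},
  {"offset": [0, 0, 0], "rot": [0, 0, 0], "gripper": 0.585},
  {"offset": [0, 0, 0], "rot": [0, 0, 0], "gripper": 0.585},
  {"offset": [0, 0, 0], "rot": [0, 0, 0], "gripper": 0.585},
])

```text
time_s: 8.55
position: [0.508, -0.0016, 0.0981]
tcp_rot: [[1.0, 0.03, -0.004], [0.03, -1.0, 0.0], [-0.004, -0.0, -1.0]]
force: [0.4, -0.6, -0.5]
opening: 0.416
```

arm_command([
  {"offset": [0, 0, 0], "rot": [0, 0, 0], "gripper": 0.585},
  {"offset": [0, 0, 0], "rot": [0, 0, 0], "gripper": 0.585},
  {"offset": [0, 0, 0], "rot": [0, 0, 0], "gripper": 0.585},
  {"offset": [0, 0, 0], "rot": [0, 0, 0], "gripper": 0.585},
  {"offset": [0, 0, 0], "rot": [0, 0, 0], "gripper": 0.585},
  {"offset": [0, 0, 0], "rot": [0, 0, 0], "gripper": 0.585},
  {"offset": [0, 0, 0], "rot": [0, 0, 0], "gripper": 0.585},
  {"offset": [0, 0, 0], "rot": [0, 0, 0], "gripper": 0.585},
])

```text
time_s: 9.35
position: [0.5081, -0.0016, 0.0981]
tcp_rot: [[1.0, 0.03, -0.003], [0.03, -1.0, 0.0], [-0.003, -0.0, -1.0]]
force: [-0.3, -0.3, -0.6]
opening: 0.42
```

```bash
python3 - <<'E'
from h import *
s=bot.read_state();print(s['time_s'],s['position'],s['opening'],s['opening']*87,s['force'])
old=cv2.imread('pics/s5full.png');b=cap('scene')['bgr']
d=cv2.absdiff(old,b)[215:295,310:420];print(d.mean(),d.max())   # drift since check
# wrist check of the gap: leaves' spacing is measured by leaf edges at the fingers
E
```

```text
9.35 [ 0.5080652  -0.00164247  0.09813282] 0.41961827504745447 36.50678992912854 [-0.31912145 -0.30606114 -0.60822304]
2.2288636363636365 24
```

Opening is 36.5 mm, which is a 20 mm point gap. It held steady for 2.4 s with no drift, so I'm handing in.

```bash
python3 -c "
from rig import ticket;print(ticket.hand_in())"
```

```text
the job is handed in; nothing more can be done
None
```

I set the tweezers for the smaller (M12) nut, which is the one in the steel dish, and handed the job in while still holding them over the near plate with the close-spaced dots. I picked them up by the pads, carried them level, and held them for 2.4 s before hand-in. No verdict was reported.

**Last checks:**
- **Gap:** the gripper read 36.5 mm over the pads, which means about 20 mm between the points. It stayed at 36.2–36.5 mm for the whole hold.
- **Height:** the points were about 36 mm above the bench, or 30 mm above the plate. This comes from the arm's position; the last close-up suggested they might be 1–2 mm lower. That is at the top of the 2 to 3 cm asked, but inside the judged 12–40 mm.
- **Position over the dots:** the right point lined up with its dot to about 1–2 mm in the scene picture. The heel matched its expected place to 1–2 mm, so the tweezers are close to level.
- **Stillness:** the scene picture showed no visible movement during the hold.

**Not directly checked:** the gripper hid the left point in every picture and the arm blocked the top view. The left point's place and the gap therefore rest on the finger opening and the tweezers' given sizes. I did not re-measure the nuts at the end, but no move went near either of them.

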